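# Put the scrubbing brush away in the low rack

## Robot

A 6-joint arm with a two-finger parallel gripper is mounted at the origin on a cart in front of the work surface, level with it; the furniture and walls round the work are solid. World frame = base frame: x ahead of the robot, y to its left, z up, the work surface at z = 0. Lengths are in mm, angles in rad, forces in N, time in s.
With the tool pointing down it reaches from about 400 to 925 mm from the base axis. Payload 12.5 kg.
Tool frame: the origin (TCP) lies midway between the tips of the shut fingers; the grasp point (between the pads) lies 19 mm behind it; z points along the fingers, y is the direction in which the jaws open and shut (so a half turn about z gives the same grasp; the last joint's range is limited). The gripper opens to 95 mm and grips with 3 to 60 N. Pads are 20 mm wide; open, the fingers measure 119 mm over their backs; the gripper's body (75 mm by 180 mm) begins 59 mm behind the grasp point.
Start: joints at [-1.208, 0.491, 1.559, -0, 1.092, -0.106], TCP at [282.409, -557.577, 214.661] pointing down, gripper open.
Joint ranges: [-3.1, 3.1], [-0.84, 2.19], [0.05, 2.79], [-1.13, 4.28], [0.06, 2.93], [-2.69, 2.69]. Speed limits (rad/s): [2.22, 2.22, 2.79, 3.14, 3.14, 3.14].

## Interface

Orientations are given as [roll, pitch, yaw] about the fixed x, y, z axes, in that order (R = Rz(yaw) Ry(pitch) Rx(roll)).
In Python, from cell import env gives the robot as it stands.
- The arm moves only by the tool drive_tool, never from a script. Its argument "increments" is a list of rows, each a list of 2 entries, a list of its own where there are three numbers: the shift along the tool's x, y, z as a fraction of full scale, then the turn, a rotation vector about the tool's x, y, z as a fraction of full scale. In form: [[[x, y, z], [ax, ay, az]], ...]. A call has 1 to 5 rows; each row shifts and turns the commanded pose from where the row before left it, along the tool's axes as they then stand; what a row does not reach is not made up. Full scale, the value 1, is 30 mm for a shift and 0.08 rad for a turn. A row lasts 1/12 s, in which the tool goes at most 41.7 mm and 7.16 degrees, less where a joint would pass 70% of its speed; a pose out of reach is approached as far as the arm can. A call with a number of a shift or a turn outside -1 to 1 is refused whole. A call with a gripper value outside its range is refused whole. "jaw" is the opening, from -1 (shut) to 1 (fully open), so that 0 is half open, set as the call begins (left out, the last holds). The fingers move at their own pace and stop on an object; the grip force is fixed at half the most. Time passes only in rows, so rows that do not move let the fingers close. It gives the time, the measured TCP pose, the force and the opening at its end, in the units of the state.
- env.state(): the state, without advancing time (a new reading comes with each control period).
- env.read_camera(name): name is "scene" or "top" or "wrist"; returns a dict with "pixels" (420x560x3 uint8, blue, green, red), "vertical_fov" (degrees; the focal length in pixels is half the picture's height over the tangent of half this angle, whatever the lens; pixels are square), "cx", "cy" (the principal point, pixels), "k1" (the pictures are not rectified: a ray, as slopes to the right and down, at radius r is drawn at 1 + k1 r^2 times it, then the intrinsics apply), "world_to_cam" (4x4, takes a point from world to camera coordinates). Camera axes: x right, y down, z forward; pixel columns grow to the right and rows downward; lengths in mm; the calibration is good to about 2 mm. A picture is of the moment at which its call begins. There is no depth.
- env.job_done(): hands the job in, once; it reports no verdict.
Trained networks look in a picture, given as the dict that the camera call returned (one of the last four; its "shot" number tells which), for a name from the list of things; names that differ only in an ending like _2 or _b are one class to them, and where a whole thing is asked for, a point or a joint stands for the part that bears it (a point fixed in the world has none). Each returns a list of dicts, best first, with "score" (0 to 1); they miss things now and then, are a little off and sometimes report something else, mostly with a low value. They report only what shows in the picture. A call takes as long as a camera call. They do not tell look-alikes from the thing itself.
- env.boxes_of(target, picture): "point" ([x, y, z] in mm, in world coordinates, good to about 4 mm: the middle of the surface that is visible of it).
- env.tip_of(target, picture): "point" ([x, y, z] in mm, in world coordinates, good to about 4 mm: a listed point, or the origin of a listed thing).
The state is a dict: "t": time; "joints": joint angles; "qvel": joint speeds; "tau": joint torques, N m; "eef_pos": TCP position; "tcp_rot": TCP orientation; "ft_force": force on the tool from outside, world axes, zero at the start; "moment": the same for the moment, N m; "opening": opening from 0.0 (shut) to 1.0 (fully open).
Only numpy, scipy, OpenCV 4.12 (cv2) and the standard library are available. Lean on these libraries where they do the work, as an engineer would, in place of code of your own. Each camera call takes 0.05 s, during which the arm holds its last target.

## Task

Put the scrubbing brush from the left end of the worktop away in the wider bay of the low wooden rack: slide it lengthwise, bristles down and straight, in under the rack's roof until its leading end is home at the back board, and let go. Leave the clothes peg in the narrow bay and the tape measure where they are.

Things in the scene. Friction and masses are not known exactly. Their poses are not given: they have to be found in the camera images.
- brush: Loose scrubbing brush, oval wooden back, standing on its bristles at the worktop's left end (another, at the far right, is no part of this). 154 mm long (own y), 61 mm wide (own x) at the middle, 46 mm high, about 80 g. Origin at the centre of its underside, z up. Both ends alike; either may lead. Can be gripped from above across its width 45 mm behind its middle, which keeps the grip in front of the roof.
- rack: Fixed low rack of pale 8 mm boards, no floor, open only in front; roof underside at z = 64 mm, top 72 mm. Origin on the worktop, mid-mouth of the wide bay; x points into the bay, y left, z up. Roof edge at x = 0, back board's inner face at x = 85 mm. Wide bay y = -44 to 44 mm; narrow bay y = -94 to -52 mm; outer faces y = 52 and -102 mm. Brush home: its middle at x = 8 mm, rear 69 mm sticking out.
- peg: Loose wooden clothes peg, 15x72x12 mm, lying lengthwise in the narrow bay. Origin at the centre of its underside. To be left alone.
- tape_measure: Loose round steel pocket tape measure, 54x63x24 mm, on the worktop to the right. Origin at the centre of its underside. To be left alone.
Things that resemble listed ones, but are neither listed nor needed, are in the scene too. Of the things shaped like the rack, the wooden one is meant.

How it is judged:
By the outcome, as a careful person would: the job done as asked, in the order asked, and still so for the second after the job is handed in, with the robot touching nothing.
It also fails if it takes over 38 s, if anything falls off the work surface, if the arm or the gripper's body presses on something with over 40 N, if the wrist force passes 120 N, or if a joint passes its speed limit or range.

## Working session

There is one attempt and no reset: what is moved stays moved. The work goes in short steps, Python scripts to look and compute and a tool call to move; the robot and the scene stay as the last step left them, time stands still between calls to the robot, and variables do not carry over. Pictures are saved under pics/ and viewed, and the job is handed in when it is done.

Besides the shell and the picture viewer there is one more tool, called after "Emit:" as name([rows], argument=value, ...), one row to a line, values as JSON. drive_tool: Moves the arm, as the interface text tells. Its arguments: {"type":"object","properties":{"increments":{"type":"array","items":{"type":"array"}},"jaw":{"type":"number"}},"required":["increments"]}

```bash
mkdir -p pics; ls
cat > h.py <<'E'
import numpy as np, cv2
from cell import env
def shot(n,f):
    p=env.read_camera(n); cv2.imwrite('pics/'+f,p['pixels']); return p
def K(p):
    f=p['pixels'].shape[0]/2/np.tan(np.radians(p['vertical_fov']/2))
    return np.array([[f,0,p['cx']],[0,f,p['cy']],[0,0,1.]])
def px2w(p,uv,z):
    k=K(p); uv=np.array(uv,float).reshape(-1,2)
    d=(uv-k[:2,2])/k[0,0]; r=d.copy()
    for _ in range(30): r=d/(1+p['k1']*(r**2).sum(1,keepdims=True))
    T=np.array(p['world_to_cam']); R=T[:3,:3]; c=-R.T@T[:3,3]
    w=np.c_[r,np.ones(len(r))]@R
    return c+w*((z-c[2])/w[:,2])[:,None]
def w2px(p,P):
    T=np.array(p['world_to_cam']); c=np.array(P,float).reshape(-1,3)@T[:3,:3].T+T[:3,3]
    r=c[:,:2]/c[:,2:]; r=r*(1+p['k1']*(r**2).sum(1,keepdims=True)); k=K(p)
    return r*k[0,0]+k[:2,2]
E
python3 - <<'E'
from h import *
print(env.state())
for n in ['scene','top']:
    p=shot(n,n+'0.png'); print(n,p['vertical_fov'],p['cx'],p['cy'],p['k1'],np.round(p['world_to_cam'],3).tolist())
    for t in ['brush','rack','peg','tape_measure']:
        for nm,f in (('box',env.boxes_of),('tip',env.tip_of)):
            print(t,nm,[(round(d['score'],2),np.round(d['point']).tolist(),[k for k in d if k not in('score','point')]) for d in f(t,p)])
E
```

```text
pics
{'t': 0.0, 'joints': array([-1.20761312e+00,  4.91529807e-01,  1.55946227e+00,  1.40863534e-05,
        1.09171076e+00, -1.05553393e-01]), 'qvel': array([ 0.00142461, -0.00126956,  0.00156294, -0.00105415, -0.00083238,
       -0.00117581]), 'tau': array([-1.30461856e-03, -6.12640214e+01, -2.58186686e+01,  6.92513608e-02,
        4.81570722e-02, -5.22318010e-05]), 'eef_pos': array([ 282.30845092, -557.32409704,  214.07582187]), 'tcp_rot': array([-3.14048996e+00, -1.29389976e-04,  4.68730030e-01]), 'ft_force': array([-0.09903242,  0.5195882 , -0.14971858]), 'moment': array([-0.01186158,  0.02344512,  0.00973198]), 'opening': 0.9994899670843372}
scene 45.506325634577024 282.6615237220055 210.29155563712285 -0.1802797127948337 [[0.653, -0.757, -0.005, -475.879], [-0.442, -0.376, -0.815, 107.899], [0.615, 0.534, -0.58, 995.668], [0.0, 0.0, 0.0, 1.0]]
brush box [(0.78, [461.0, -61.0, 47.0], [])]
brush tip [(0.7, [475.0, -50.0, 1.0], [])]
rack box [(0.98, [207.0, -490.0, 73.0], []), (0.63, [518.0, -482.0, 69.0], [])]
rack tip [(0.82, [239.0, -422.0, 2.0], []), (0.58, [531.0, -408.0, 2.0], [])]
peg box []
peg tip []
tape_measure box [(0.84, [390.0, -562.0, 20.0], [])]
tape_measure tip [(0.74, [396.0, -558.0, 1.0], [])]
top 42.08195629650192 281.7561958567878 212.37370452477626 -0.22136666248386475 [[-0.004, -1.0, -0.01, -269.237], [-0.98, 0.006, -0.197, 397.97], [0.197, 0.009, -0.98, 1434.575], [0.0, 0.0, 0.0, 1.0]]
brush box []
brush tip []
rack box [(0.88, [544.0, -459.0, 74.0], []), (0.54, [191.0, -507.0, 73.0], [])]
rack tip [(0.88, [532.0, -408.0, -0.0], [])]
peg box []
peg tip []
tape_measure box []
tape_measure tip []
```

View pics/scene0.png

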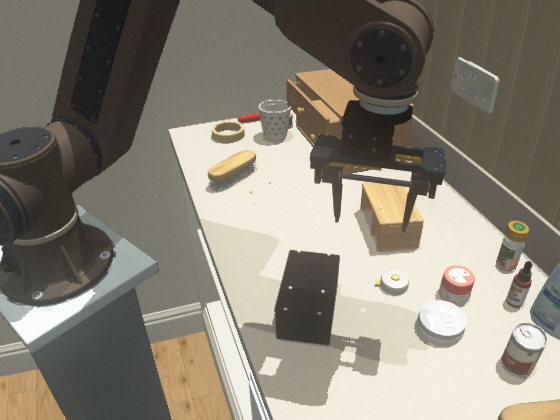

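View pics/top0.png

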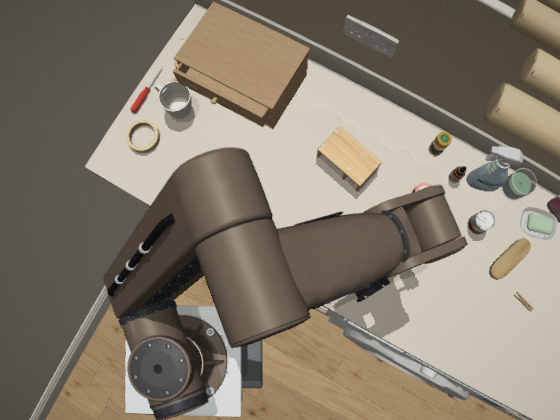

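Run:
```python
import cv2,numpy as np
a=cv2.imread('pics/scene0.png');b=cv2.imread('pics/top0.png')
cv2.imwrite('pics/z1.png',np.hstack([cv2.resize(a[165:265,340:440],(400,400),interpolation=2),cv2.resize(b[110:210,300:400],(400,400),interpolation=2)]))
```

```text
(no output)
```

View pics/z1.png

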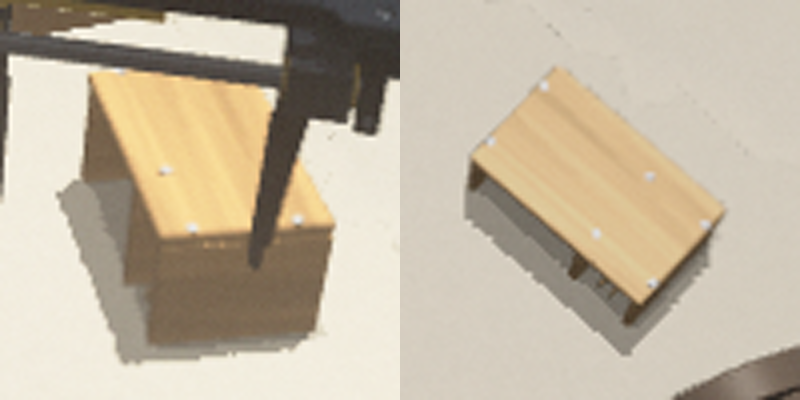

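Run:
```python
from h import *
p=env.read_camera('top')
import scipy.optimize as so
uv=np.array([[318,149.5],[360.5,185.75],[381.25,163],[339.25,126.75]])-[0,0]
print(px2w(p,uv,72).round(1))
def fit(p,uv):
    loc=np.array([[0,52,72],[0,-102,72],[93,-102,72],[93,52,72.]])
    def W(q):
        c,s=np.cos(q[2]),np.sin(q[2]); 
        return np.c_[q[0]+c*loc[:,0]-s*loc[:,1], q[1]+s*loc[:,0]+c*loc[:,1],loc[:,2]]
    r=so.least_squares(lambda q:(w2px(p,W(q))-uv).ravel(),[530,-408,-.8])
    return r.x,r.fun.round(1)
print(fit(p,uv))
s=shot('scene','s1.png')
uvs=np.array([[340+90/4,165+73/4],[340+162/4,165+238/4],[340+333/4,165+227/4]])
print(px2w(s,uvs,72).round(1))
# brush pixel ends in scene approx at top z 46
print(px2w(s,[[209,172],[256,156],[232,164]],40).round(1))
im=s['pixels'];cv2.imwrite('pics/z2.png',cv2.resize(im[140:200,195:275],(800,600),interpolation=2))
```

```text
[[ 562.7 -370.5   72. ]
 [ 460.9 -482.3   72. ]
 [ 524.2 -541.4   72. ]
 [ 628.1 -430.3   72. ]]
(array([ 526.87340805, -406.27953452,   -0.74500264]), array([-0.9,  0.2, -0.4,  1.2,  1. , -0.7,  0.3, -0.8]))
[[ 565.5 -374.2   72. ]
 [ 461.3 -485.3   72. ]
 [ 525.  -546.6   72. ]]
[[412.4 -37.5  40. ]
 [543.1 -70.7  40. ]
 [475.3 -52.8  40. ]]
```

View pics/z2.png

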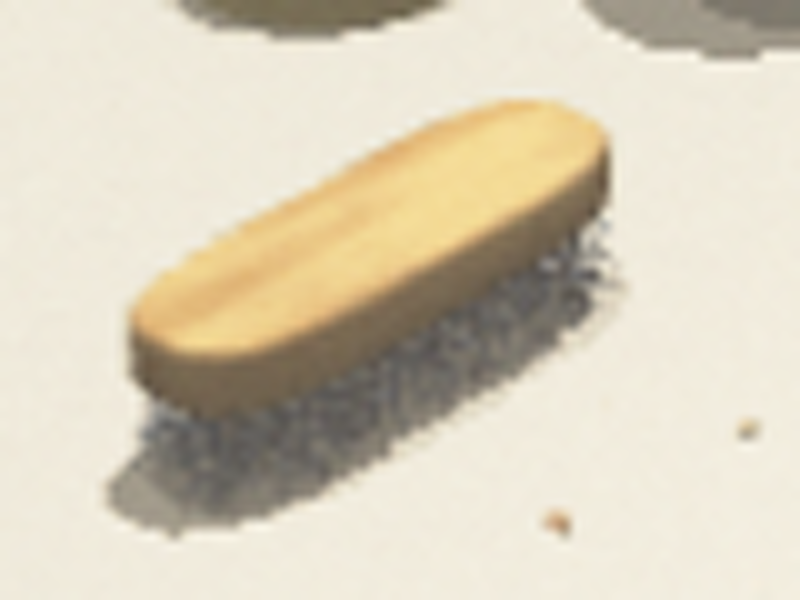

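Emit:
drive_tool([
  [[0.67,-0.7,0],[0,0,0]],
  [[0.67,-0.7,0],[0,0,0]],
  [[0.67,-0.7,0],[0,0,0]],
  [[0.67,-0.7,0],[0,0,0]],
  [[0.67,-0.7,0],[0,0,0]],
], jaw=1)

```text
t: 1.42
eef_pos: [324.8, -417.2, 214.7]
tcp_rot: [3.141, -0.0, 0.468]
ft_force: [0.4, -0.0, 0.2]
opening: 1.0
```

Emit:
drive_tool([
  [[0.67,-0.7,0],[0,0,0]],
  [[0.67,-0.7,0],[0,0,0]],
  [[0.67,-0.7,0],[0,0,0]],
  [[0.67,-0.7,0],[0,0,0]],
  [[0.67,-0.7,0],[0,0,0]],
])

```text
t: 1.83
eef_pos: [367.0, -278.1, 214.8]
tcp_rot: [3.141, -0.0, 0.469]
ft_force: [0.3, -0.3, 1.0]
opening: 0.997
```

Emit:
drive_tool([
  [[0,0,0],[0,0,1]],
  [[0,0,0],[0,0,1]],
  [[0,0,0],[0,0,1]],
  [[0,0,0],[0,0,1]],
  [[0,0,0],[0,0,1]],
])

```text
t: 2.25
eef_pos: [366.9, -279.3, 214.8]
tcp_rot: [3.141, -0.0, 0.065]
ft_force: [0.2, 0.5, -0.1]
opening: 0.997
```

Emit:
drive_tool([
  [[0,0,0],[0,0,1]],
  [[0,0,0],[0,0,1]],
  [[0,0,0],[0,0,1]],
  [[0,0,0],[0,0,1]],
  [[0,0,0],[0,0,0]],
])

```text
t: 2.67
eef_pos: [366.9, -279.4, 214.7]
tcp_rot: [3.141, -0.0, -0.255]
ft_force: [-0.9, 0.1, -0.7]
opening: 0.999
```

Run:
```python
from h import *
s=env.state();print(s['t'],s['eef_pos'].round(1),s['tcp_rot'].round(3),s['joints'].round(2))
for n in ['top','wrist','scene']:
    p=shot(n,n+'2.png')
    if n!='scene':
      for t in ['brush','rack']:
        print(n,t,[(round(d['score'],2),np.round(d['point']).tolist()) for d in env.tip_of(t,p)])
    np.savez('pics/'+n+'2.npz',**p)
```

```text
2.6667 [ 366.9 -279.4  214.7] [ 3.141 -0.    -0.255] [-0.79  0.26  1.94 -0.    0.94  1.03]
top brush [(0.6, [476.0, -54.0, -1.0])]
top rack [(0.63, [529.0, -409.0, -2.0]), (0.63, [248.0, -424.0, -1.0])]
wrist brush [(0.87, [475.0, -48.0, 2.0])]
wrist rack [(0.75, [247.0, -421.0, 5.0])]
```

View pics/wrist2.png

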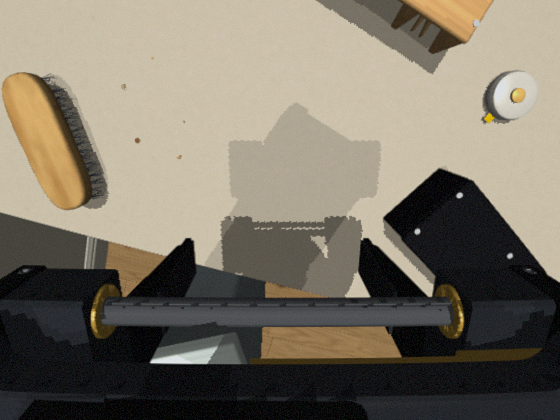

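View pics/top2.png

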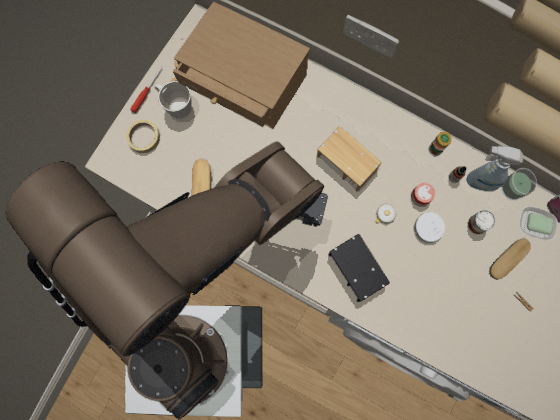

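View pics/scene2.png

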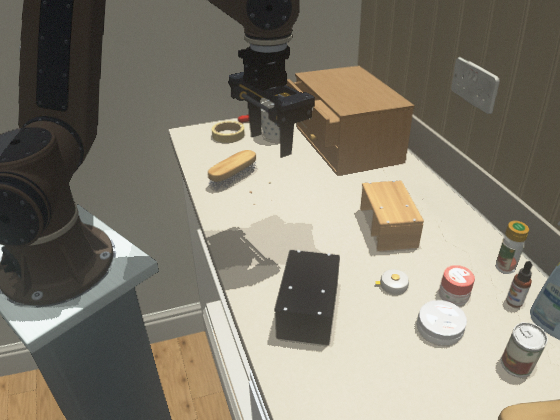

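Run:
```python
from h import *
import scipy.optimize as so
P={n:dict(np.load(f'pics/{n}2.npz')) for n in ['wrist','scene','top']}
def seg(p,box):
    x0,y0,x1,y1=box; hsv=cv2.cvtColor(p['pixels'],cv2.COLOR_BGR2HSV)
    m=np.zeros(hsv.shape[:2],np.uint8); m[y0:y1,x0:x1]=((hsv[...,1]>100)&(hsv[...,0]<30)&(hsv[...,2]>150))[y0:y1,x0:x1]*255
    m=cv2.morphologyEx(m,cv2.MORPH_OPEN,np.ones((3,3)))
    c=max(cv2.findContours(m,0,1)[0],key=cv2.contourArea); return c[:,0,:]
for n,b in [('wrist',(0,60,110,215)),('scene',(195,140,275,200))]:
    c=seg(P[n],b); w=px2w(P[n],c,46)[:,:2].astype(np.float32)
    r=cv2.minAreaRect(w); bp=cv2.boxPoints(r); e=max(bp[1]-bp[0],bp[2]-bp[1],key=lambda v:np.hypot(*v)); a=np.arctan(e[1]/e[0])
    print(n,r,'ang',a)
# rack
z=P['scene']['pixels'][170:260,350:430]; cv2.imwrite('pics/z3.png',np.hstack([cv2.resize(z,(400,450),interpolation=2),cv2.resize(P['top']['pixels'][115:205,305:385],(400,450),interpolation=2)]))
```

```text
wrist ((475.9603271484375, -51.880104064941406), (145.87477111816406, 48.3387336730957), 0.923926055431366) ang 0.016125515
scene ((474.3762512207031, -54.45286178588867), (143.90516662597656, 49.42389678955078), 2.6516218185424805) ang 0.04627953
```

View pics/z3.png

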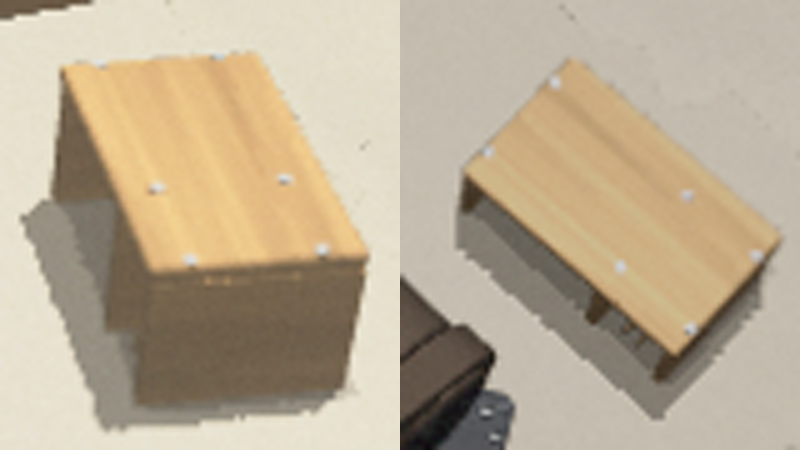

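```bash
cat > fit.py <<'E'
from h import *
import scipy.optimize as so
loc=np.array([[0,52,72],[0,-102,72],[93,-102,72],[93,52,72.]])
def W(q,l=loc):
    c,s=np.cos(q[2]),np.sin(q[2]); l=np.asarray(l,float).reshape(-1,3)
    return np.c_[q[0]+c*l[:,0]-s*l[:,1], q[1]+s*l[:,0]+c*l[:,1],l[:,2]]
E
python3 - <<'E'
from fit import *
P={n:dict(np.load(f'pics/{n}2.npz')) for n in ['wrist','scene','top']}
us=np.array([[62,68],[150,272],[367,257],[256,54]])/5+[350,170]
ut=(np.array([[464,170],[678,354],[780,238],[572,60]])-[400,0])/5+[305,115]
g=lambda n,u:(lambda q:((w2px(P[n],W(q))-u)).ravel())
for nm,fs in [('scene',[g('scene',us)]),('top',[g('top',ut)]),('both',[g('scene',us),g('top',ut)])]:
    r=so.least_squares(lambda q:np.concatenate([f(q) for f in fs]),[527,-407,-.75]); print(nm,r.x.round(3),r.fun.round(1))
from cv2 import fitEllipse
import cv2
def seg(p,box):
    x0,y0,x1,y1=box; hsv=cv2.cvtColor(p['pixels'],cv2.COLOR_BGR2HSV)
    m=np.zeros(hsv.shape[:2],np.uint8); m[y0:y1,x0:x1]=((hsv[...,1]>100)&(hsv[...,0]<30)&(hsv[...,2]>100))[y0:y1,x0:x1]*255
    return m
for n,b in [('wrist',(0,60,110,215)),('scene',(195,140,275,200))]:
    m=seg(P[n],b); v,u=np.nonzero(m); w=px2w(P[n],np.c_[u,v],46)[:,:2]
    C=np.cov((w-w.mean(0)).T); ev,V=np.linalg.eigh(C); e=V[:,1]; print(n,w.mean(0),np.arctan(e[1]/e[0]),np.ptp(w,axis=0))
    q=W([475.5,-53,0.03],[[x,y,46] for x,y in [(77,0),(-77,0),(0,30),(0,-30),(-45,25),(-45,-25),(45,25),(45,-25)]])
    im=cv2.resize(P[n]['pixels'][b[1]:b[3],b[0]:b[2]],None,fx=5,fy=5)[:600,:800]
    for a in w2px(P[n],q): cv2.circle(im,tuple(int(x) for x in (a-b[:2]+.5)*5),4,(255,0,0),-1)
    cv2.imwrite(f'pics/z4{n}.png',im)
E
```

```text
scene [ 529.378 -409.803   -0.756] [-0.9 -0.6 -0.5  0.3  0.9  0.1  0.6 -0.1]
top [ 527.342 -406.146   -0.746] [-0.8  0.5 -0.5  1.   1.2 -0.4  0.1 -1.2]
both [ 528.721 -408.417   -0.751] [-1.7 -0.7 -1.1  0.2  0.3 -0.2 -0.3 -0.3  0.1 -0.   0.2  0.6  2.  -0.6
  1.1 -1.6]
wrist [478.94925328 -52.99815227] 0.01729493776540392 [146.84385825  50.8454008 ]
scene [472.21678866 -54.67036665] 0.039541125901830065 [144.99330448  51.7627068 ]
```

View pics/z4wrist.png

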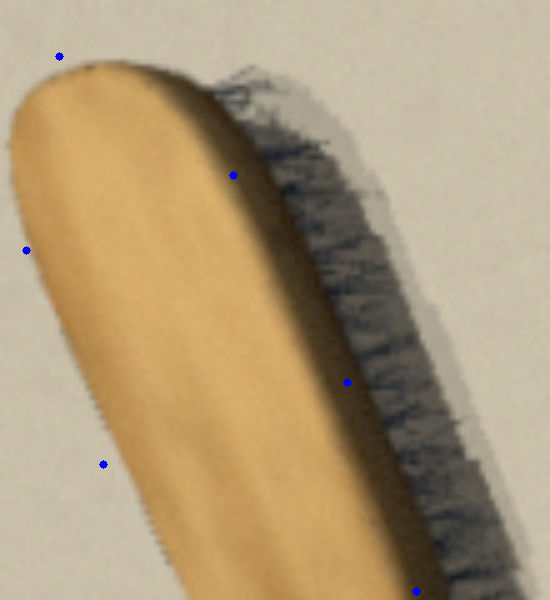

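View pics/z4scene.png

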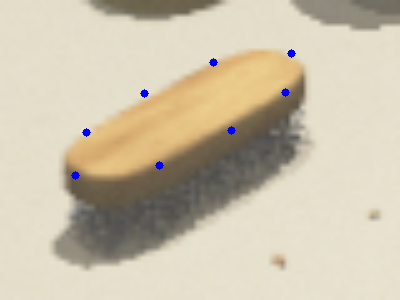

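Emit:
drive_tool([
  [[0.02,-0.97,0],[0,0,0]],
  [[0.02,-0.97,0],[0,0,0]],
  [[0.02,-0.97,0],[0,0,0]],
  [[0.02,-0.97,0],[0,0,0]],
  [[0.02,-0.97,0],[0,0,0]],
])

```text
t: 3.43
eef_pos: [406.0, -138.0, 214.7]
tcp_rot: [3.141, -0.0, -0.251]
ft_force: [-0.2, -0.7, -0.7]
opening: 1.003
```

Emit:
drive_tool([
  [[0.02,-0.97,0],[0,0,0]],
  [[0.02,-0.97,0],[0,0,0]],
  [[0.02,-0.97,0],[0,0,0]],
  [[0,0,0],[0,0,-0.89]],
  [[0,0,0],[0,0,-0.89]],
])

```text
t: 3.85
eef_pos: [429.6, -53.6, 214.7]
tcp_rot: [3.142, -0.0, -0.102]
ft_force: [-0.1, -0.6, -0.6]
opening: 1.001
```

Emit:
drive_tool([
  [[0,0,0],[0,0,-0.89]],
  [[0,0,0],[0,0,-0.89]],
  [[0,0,0],[0,0,0]],
  [[0,0,0],[0,0,0]],
])

```text
t: 4.18
eef_pos: [429.4, -55.1, 214.6]
tcp_rot: [3.142, -0.0, 0.032]
ft_force: [-0.2, 0.1, 0.1]
opening: 1.0
```

Run:
```python
from fit import *
s=env.state();print(s['t'],s['eef_pos'].round(1),s['tcp_rot'].round(3),s['joints'].round(2))
p=shot('wrist','wrist3.png');np.savez('pics/wrist3.npz',**p)
print([(round(d['score'],2),np.round(d['point']).tolist()) for d in env.tip_of('brush',p)])
hsv=cv2.cvtColor(p['pixels'],cv2.COLOR_BGR2HSV)
```

```text
4.1833 [429.4 -55.1 214.6] [ 3.142 -0.     0.032] [-0.28  0.22  2.   -0.    0.92  1.26]
[(0.82, [471.0, -47.0, 2.0])]
```

View pics/wrist3.png

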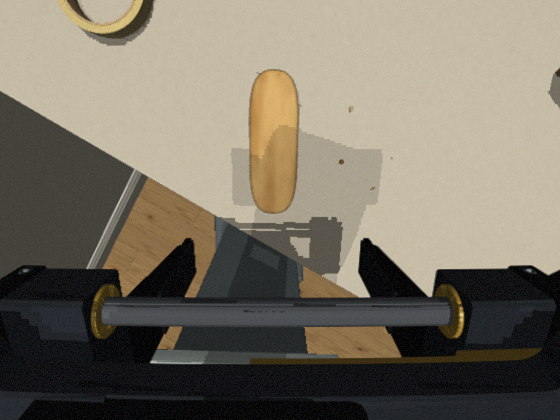

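Run:
```python
from fit import *
p=dict(np.load('pics/wrist3.npz'))
for z in (36,46): print(px2w(p,[[273.5,69],[273,213],[249,141],[299,141],[273.5,141]],z).round(1).tolist())
hsv=cv2.cvtColor(p['pixels'],cv2.COLOR_BGR2HSV)
m=np.zeros((420,560),np.uint8);m[60:218,240:305]=((hsv[...,1]>110)&(hsv[...,0]<30))[60:218,240:305]*255
m=cv2.morphologyEx(m,cv2.MORPH_OPEN,np.ones((5,5)))
c=max(cv2.findContours(m,0,1)[0],key=cv2.contourArea)[:,0]
w=px2w(p,c,40)[:,:2].astype(np.float32); print(cv2.minAreaRect(w),cv2.fitEllipse(w))
v,u=np.nonzero(m);w=px2w(p,np.c_[u,v],40)[:,:2];e=np.linalg.eigh(np.cov(w.T))[1][:,1];print(w.mean(0),np.arctan(e[1]/e[0]),np.ptp(w,axis=0))
```

```text
[[551.6, -48.6, 36.0], [399.3, -52.7, 36.0], [479.0, -24.7, 36.0], [480.8, -78.0, 36.0], [479.8, -50.8, 36.0]]
[[550.5, -48.8, 46.0], [402.5, -52.7, 46.0], [479.9, -25.5, 46.0], [481.6, -77.3, 46.0], [480.7, -50.9, 46.0]]
((476.0001220703125, -50.727901458740234), (148.6488494873047, 49.76025390625), 1.1106634140014648) ((476.35589599609375, -50.636932373046875), (52.430789947509766, 165.14385986328125), 91.21273040771484)
[479.77850219 -50.55697658] 0.021283421332260653 [148.85630143  50.51344531]
```

Emit:
drive_tool([
  [[0.05,-0.1,0.9],[0,0,0]],
  [[0,0,0.9],[0,0,0]],
  [[0,0,0.9],[0,0,0]],
  [[0,0,0.9],[0,0,0]],
  [[0,0,0.9],[0,0,0]],
])

```text
t: 4.7
eef_pos: [430.8, -52.1, 78.6]
tcp_rot: [3.141, -0.001, 0.032]
ft_force: [1.3, -0.1, -0.7]
opening: 1.001
```

Emit:
drive_tool([
  [[0,0,0.9],[0,0,0]],
  [[0,0,0.6],[0,0,0]],
  [[0,0,0.6],[0,0,0]],
  [[0,0,0],[0,0,0]],
  [[0,0,0],[0,0,0]],
])

```text
t: 5.12
eef_pos: [430.5, -52.1, 16.3]
tcp_rot: [-3.141, 0.002, 0.033]
ft_force: [-0.3, -0.8, 0.2]
opening: 0.996
```

Emit:
drive_tool([
  [[0,0,0],[0,0,0]],
  [[0,0,0],[0,0,0]],
  [[0,0,0],[0,0,0]],
  [[0,0,0],[0,0,0]],
  [[0,0,0],[0,0,0]],
], jaw=-1)

```text
t: 5.53
eef_pos: [431.0, -52.1, 17.2]
tcp_rot: [3.141, -0.001, 0.034]
ft_force: [-0.1, -0.1, 0.6]
opening: 0.708
```

Emit:
drive_tool([
  [[0,0,0],[0,0,0]],
  [[0,0,0],[0,0,0]],
  [[0,0,0],[0,0,0]],
  [[0,0,0],[0,0,0]],
  [[0,0,0],[0,0,0]],
])

```text
t: 5.95
eef_pos: [430.8, -52.2, 16.7]
tcp_rot: [3.141, -0.0, 0.034]
ft_force: [-0.9, -0.6, 4.4]
opening: 0.529
```

Run:
```python
from fit import *
s=env.state();print(s)
p=shot('wrist','wrist4.png');shot('scene','scene4.png')
```

```text
{'t': 5.95, 'joints': array([-2.72847157e-01,  5.79729917e-01,  2.19440860e+00, -2.57787317e-04,
        3.67205715e-01,  1.26468922e+00]), 'qvel': array([-0.00153315, -0.00073489,  0.00038011, -0.00113189, -0.00371759,
       -0.00020101]), 'tau': array([ 5.50669525e-01, -4.74032736e+01, -7.83081204e+00,  7.68543826e-02,
       -1.35063990e-01, -3.86464270e-02]), 'eef_pos': array([430.82450261, -52.15049095,  16.71018168]), 'tcp_rot': array([ 3.14142949e+00, -2.08959463e-04,  3.35005541e-02]), 'ft_force': array([-0.87094898, -0.55312406,  4.35654914]), 'moment': array([-0.0650504 ,  0.09335488,  0.01320825]), 'opening': 0.5292821612517016}
```

View pics/wrist4.png

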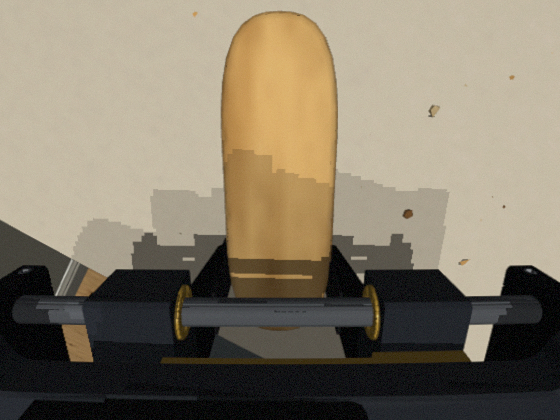

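View pics/scene4.png

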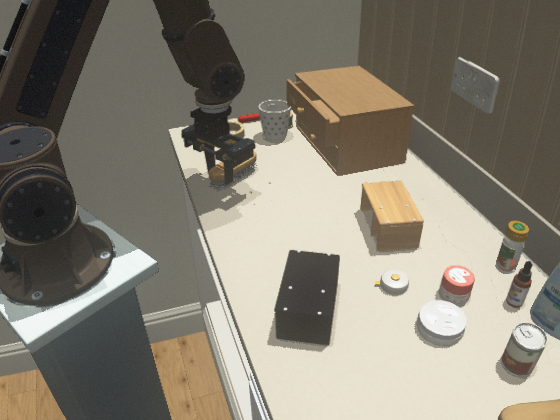

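Emit:
drive_tool([
  [[0,0,0],[0,0,0]],
  [[0,0,-0.25],[0,0,0]],
  [[0,0,-0.25],[0,0,0]],
  [[0,0,0],[0,0,0]],
])

```text
t: 6.38
eef_pos: [431.1, -52.1, 32.9]
tcp_rot: [3.141, -0.001, 0.034]
ft_force: [0.5, -0.3, -0.8]
opening: 0.53
```

Emit:
drive_tool([
  [[-0.07,0.5,0],[0,0,0]],
  [[-0.07,0.8,0],[0,0,0]],
  [[-0.07,0.8,0],[0,0,0]],
  [[-0.07,0.8,0],[0,0,0]],
  [[-0.07,0.8,0],[0,0,0]],
])

```text
t: 6.8
eef_pos: [423.9, -164.4, 31.9]
tcp_rot: [3.141, -0.0, 0.034]
ft_force: [-0.8, -0.4, -1.0]
opening: 0.531
```

Emit:
drive_tool([
  [[-0.07,0.8,0],[0,0,0]],
  [[-0.07,0.8,0],[0,0,0]],
  [[-0.07,0.5,0],[0,0,0]],
  [[0,0,0],[0,0,0.5]],
  [[0,0,0],[0,0,0.8]],
])

```text
t: 7.22
eef_pos: [419.6, -227.5, 31.7]
tcp_rot: [3.141, -0.0, -0.074]
ft_force: [0.6, -0.5, -0.3]
opening: 0.531
```

Emit:
drive_tool([
  [[0,0,0],[0,0,0.9]],
  [[0,0,0],[0,0,0.9]],
  [[0,0,0],[0,0,0.9]],
  [[0,0,0],[0,0,0.9]],
  [[0,0,0],[0,0,0.9]],
])

```text
t: 7.63
eef_pos: [419.8, -226.5, 31.8]
tcp_rot: [3.142, -0.0, -0.434]
ft_force: [0.2, 0.0, -0.4]
opening: 0.529
```

Emit:
drive_tool([
  [[0,0,0],[0,0,0.9]],
  [[0,0,0],[0,0,0.9]],
  [[0,0,0],[0,0,0.9]],
  [[0,0,0],[0,0,0.9]],
  [[0,0,0],[0,0,0.42]],
])

```text
t: 8.05
eef_pos: [419.8, -226.5, 31.8]
tcp_rot: [3.142, -0.0, -0.756]
ft_force: [-0.8, 1.0, -0.7]
opening: 0.53
```

Run:
```python
from fit import *
s=env.state();print(s['t'],s['eef_pos'].round(1),s['tcp_rot'].round(3),s['ft_force'],s['opening'])
for n in ['wrist','scene','top']:
    p=shot(n,n+'5.png');np.savez('pics/'+n+'5.npz',**p)
    for t in ['brush','rack']: print(n,t,[(round(d['score'],2),np.round(d['point']).tolist()) for d in env.tip_of(t,p)])
```

```text
8.05 [ 419.8 -226.5   31.8] [ 3.142 -0.    -0.756] [-0.77058049  0.99553568 -0.73602053] 0.5303195870378399
wrist brush [(0.66, [446.0, -258.0, 15.0])]
wrist rack []
scene brush [(0.8, [448.0, -257.0, 15.0])]
scene rack [(0.88, [241.0, -418.0, 4.0]), (0.77, [533.0, -405.0, 1.0])]
top brush []
top rack [(0.74, [248.0, -424.0, -3.0]), (0.68, [532.0, -408.0, -2.0])]
```

View pics/wrist5.png

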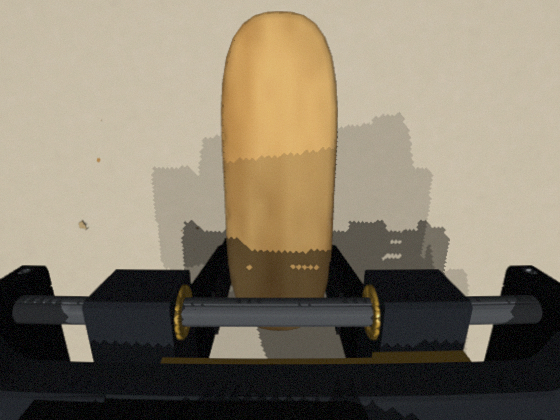

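View pics/scene5.png

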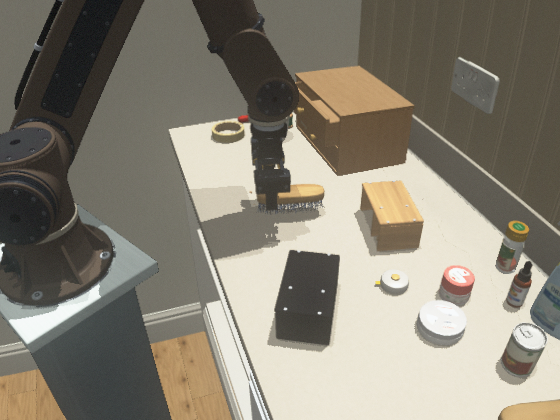

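View pics/top5.png

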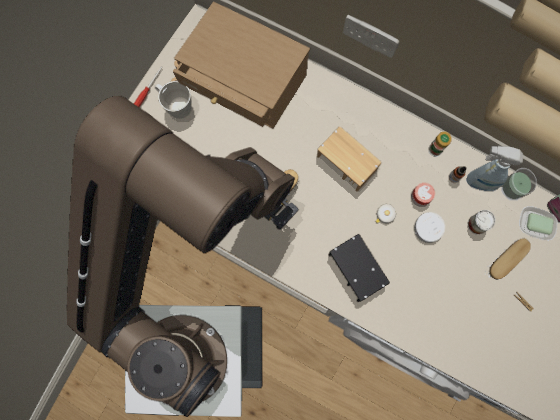

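Emit:
drive_tool([
  [[0.3,0.65,0],[0,0,0]],
  [[0.3,0.65,0],[0,0,0]],
  [[0.3,0.65,0],[0,0,0]],
  [[0.5,0,0.25],[0,0,0]],
  [[0.4,0,0.2],[0,0,0]],
])

```text
t: 8.92
eef_pos: [419.3, -307.6, 18.1]
tcp_rot: [3.142, -0.001, -0.753]
ft_force: [-0.2, 0.4, -1.3]
opening: 0.535
```

Emit:
drive_tool([
  [[0,0,0],[0,0,0]],
  [[0,0,0],[0,0,0]],
])

```text
t: 9.08
eef_pos: [419.0, -305.9, 17.8]
tcp_rot: [3.142, 0.001, -0.752]
ft_force: [-0.4, 0.2, 0.3]
opening: 0.533
```

Run:
```python
from fit import *
s=env.state();print(s['t'],s['eef_pos'].round(1),s['tcp_rot'].round(3),s['ft_force'],s['opening'])
for n in ['wrist','scene','top']:
    p=shot(n,n+'6.png');np.savez('pics/'+n+'6.npz',**p)
    if n=='scene':
        im=p['pixels'].copy()
        q=[528.5,-408.5,-.751]
        im=cv2.resize(im[150:260,280:440],(800,550),interpolation=2)
        for l,c in (([[0,52,72],[0,-102,72],[93,-102,72],[93,52,72],[0,44,0],[0,-44,0],[0,44,64],[0,-44,64]],(255,0,0)),([[-20,0,46]],(0,0,255))):
            for a in w2px(p,W(q,l)): cv2.circle(im,tuple(int(x) for x in (a-[280,150]+.5)*5),3,c,-1)
        cv2.imwrite('pics/z6.png',im)
```

```text
9.0833 [ 419.  -305.9   17.8] [ 3.142e+00  1.000e-03 -7.520e-01] [-0.40725414  0.2495413   0.26285793] 0.5325204452753778
```

View pics/wrist6.png

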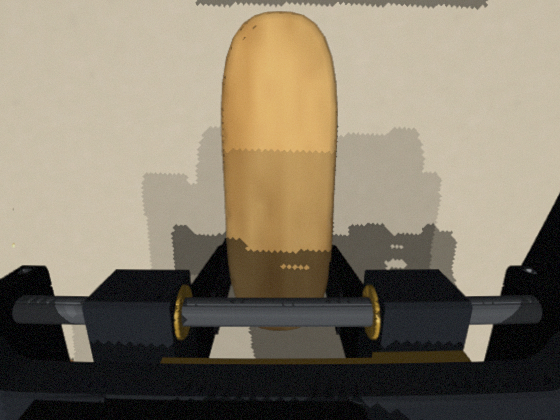

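View pics/z6.png

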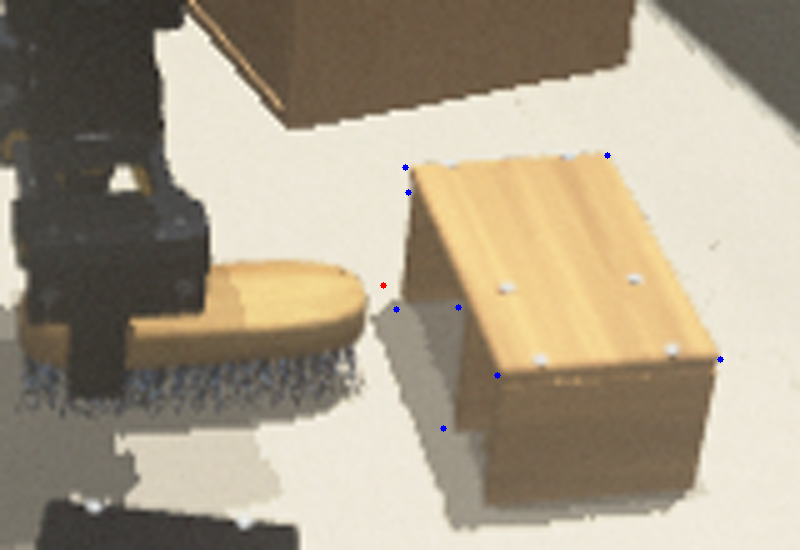

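View pics/top6.png

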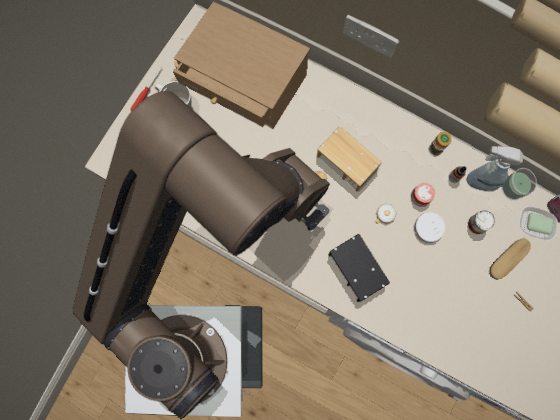

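Emit:
drive_tool([
  [[0.5,0,0],[0,0,0]],
  [[0.6,0,0],[0,0,0]],
  [[0.6,0,0],[0,0,0]],
  [[0.5,0,0],[0,0,0]],
  [[0,0,0],[0,0,0]],
])

```text
t: 9.65
eef_pos: [469.1, -352.5, 18.6]
tcp_rot: [3.142, -0.003, -0.752]
ft_force: [-0.9, 0.4, -0.8]
opening: 0.526
```

Emit:
drive_tool([
  [[0.4,0,0],[0,0,0]],
  [[0.4,0,0],[0,0,0]],
  [[0.2,0,0],[0,0,0]],
  [[0,0,0],[0,0,0]],
])

```text
t: 9.98
eef_pos: [489.5, -371.7, 18.2]
tcp_rot: [3.142, -0.0, -0.752]
ft_force: [-0.6, 0.7, -0.1]
opening: 0.531
```

Run:
```python
from fit import *
s=env.state();print(s['t'],s['eef_pos'].round(1),s['tcp_rot'].round(3),s['ft_force'],s['opening'])
d=s['eef_pos'][:2]-[528.5,-408.5];c,q=np.cos(-.751),np.sin(-.751);print(c*d[0]+q*d[1],-q*d[0]+c*d[1])
for n in ['wrist','scene']: shot(n,n+'7.png')
p=cv2.imread('pics/scene7.png');cv2.imwrite('pics/z7.png',cv2.resize(p[150:260,280:440],(800,550)))
```

```text
9.9833 [ 489.5 -371.7   18.2] [ 3.142 -0.    -0.752] [-0.59577456  0.71501638 -0.12413036] 0.5313074936665633
-53.619247389253474 0.310674966830387
```

View pics/wrist7.png

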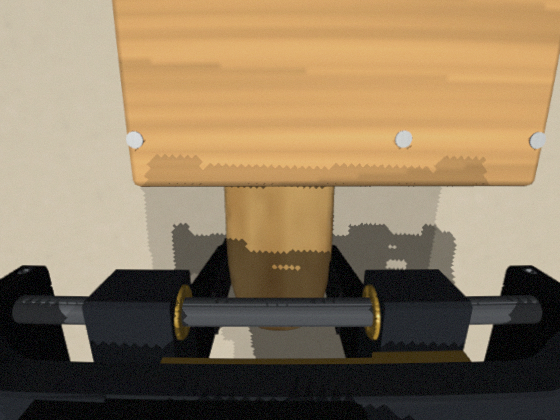

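View pics/z7.png

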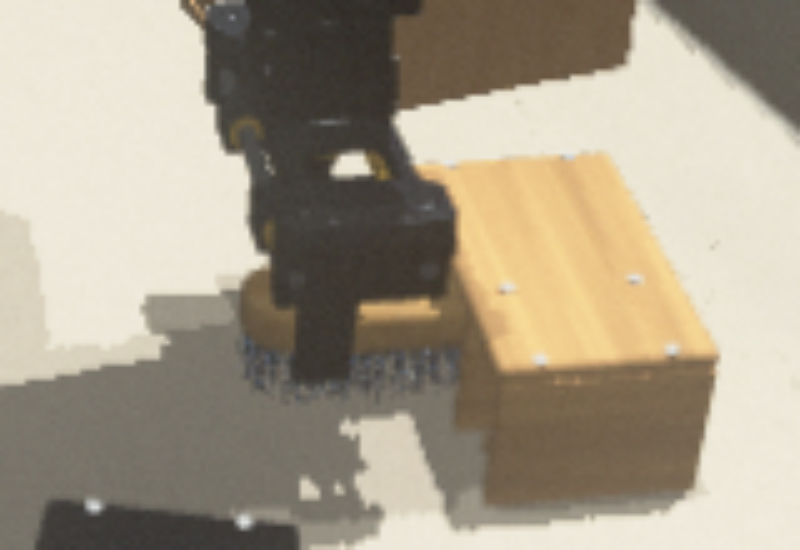

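Emit:
drive_tool([
  [[0.1,0,0.02],[0,0,0]],
  [[0.1,0,0],[0,0,0]],
  [[0.1,0,0],[0,0,0]],
  [[0.1,0,0],[0,0,0]],
  [[0,0,0],[0,0,0]],
])

```text
t: 10.5
eef_pos: [498.6, -380.4, 17.6]
tcp_rot: [3.142, -0.001, -0.752]
ft_force: [-0.2, 0.1, -1.4]
opening: 0.529
```

Emit:
drive_tool([
  [[0.05,0,0],[0,0,0]],
  [[0.05,0,0],[0,0,0]],
  [[0,0,0],[0,0,0]],
])

```text
t: 10.75
eef_pos: [500.5, -382.2, 17.5]
tcp_rot: [3.142, -0.0, -0.752]
ft_force: [-0.5, 0.3, -0.9]
opening: 0.53
```

Emit:
drive_tool([
  [[0.05,0,0],[0,0,0]],
  [[0,0,0],[0,0,0]],
])

```text
t: 10.92
eef_pos: [501.6, -383.2, 17.6]
tcp_rot: [3.142, -0.0, -0.752]
ft_force: [0.0, -0.2, -1.2]
opening: 0.531
```

Emit:
drive_tool([
  [[0.05,0,0],[0,0,0]],
  [[0,0,0],[0,0,0]],
])

```text
t: 11.08
eef_pos: [501.8, -383.4, 17.2]
tcp_rot: [3.141, 0.003, -0.752]
ft_force: [-3.6, 3.3, 0.1]
opening: 0.531
```

Emit:
drive_tool([
  [[0.05,0,0],[0,0,0]],
  [[0,0,0],[0,0,0]],
])

```text
t: 11.25
eef_pos: [501.8, -383.5, 16.9]
tcp_rot: [3.141, 0.006, -0.752]
ft_force: [-8.5, 6.6, 1.8]
opening: 0.532
```

Emit:
drive_tool([
  [[-0.07,0,0.01],[0,0,0]],
  [[0,0,0],[0,0,0]],
])

```text
t: 11.42
eef_pos: [501.8, -383.3, 17.2]
tcp_rot: [3.142, 0.001, -0.752]
ft_force: [-3.3, 2.0, -0.1]
opening: 0.532
```

Emit:
drive_tool([
  [[0,0,0],[0,0,0]],
  [[0,0,0],[0,0,0]],
  [[0,0,0],[0,0,0]],
  [[0,0,0],[0,0,0]],
  [[0,0,0],[0,0,0]],
], jaw=0.6)

```text
t: 11.83
eef_pos: [502.3, -383.8, 17.3]
tcp_rot: [3.142, -0.001, -0.752]
ft_force: [-1.2, -0.3, -0.2]
opening: 0.782
```

Run:
```python
from fit import *
s=env.state();print(s['t'],s['eef_pos'].round(1),s['tcp_rot'].round(3),s['ft_force'],s['opening'])
for n in ['wrist']: shot(n,n+'8.png')
```

```text
11.8333 [ 502.3 -383.8   17.3] [ 3.142e+00 -1.000e-03 -7.520e-01] [-1.15449568 -0.25743898 -0.22118338] 0.7818478671141448
```

View pics/wrist8.png

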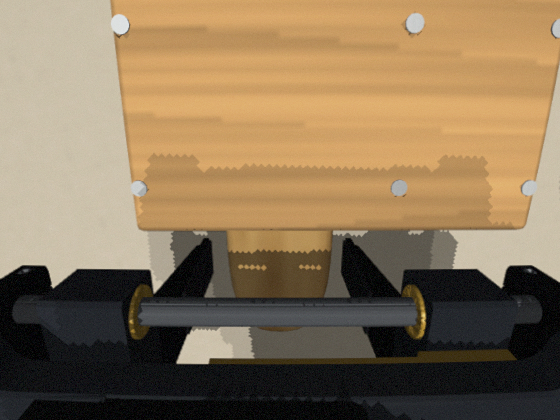

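Both fingers are clear of the brush (fingers at columns ~200 and ~350, brush at 230–330). I'll go straight up, then back.

Emit:
drive_tool([
  [[0,0,-0.3],[0,0,0]],
  [[0,0,-0.6],[0,0,0]],
  [[0,0,-0.9],[0,0,0]],
  [[0,0,-0.9],[0,0,0]],
  [[0,0,-0.9],[0,0,0]],
])

```text
t: 12.3
eef_pos: [502.0, -383.5, 127.1]
tcp_rot: [3.142, -0.0, -0.752]
ft_force: [-0.6, 0.6, -0.6]
opening: 0.799
```

Emit:
drive_tool([
  [[-0.6,0,-0.8],[0,0,0]],
  [[-0.6,-0.3,-0.6],[0,0,0]],
  [[-0.8,-0.5,-0.3],[0,0,0]],
  [[-0.8,-0.5,0],[0,0,0]],
  [[0,0,0],[0,0,0]],
])

```text
t: 12.72
eef_pos: [466.2, -294.1, 177.8]
tcp_rot: [-3.141, -0.0, -0.75]
ft_force: [0.8, -1.1, 0.3]
opening: 0.799
```

Run:
```python
from fit import *
s=env.state();print(s['t'],s['eef_pos'].round(1),s['ft_force'])
for n in ['wrist','scene']:
    p=shot(n,n+'9.png');np.savez('pics/'+n+'9.npz',**p)
    print([(round(d['score'],2),np.round(d['point']).tolist()) for d in env.tip_of('brush',p)])
p=cv2.imread('pics/scene9.png');cv2.imwrite('pics/z9.png',cv2.resize(p[150:260,280:440],(800,550)))
```

```text
12.7167 [ 466.2 -294.1  177.8] [ 0.75424103 -1.1271353   0.31830208]
[(0.88, [532.0, -412.0, -2.0])]
[(0.97, [531.0, -413.0, 5.0])]
```

View pics/wrist9.png

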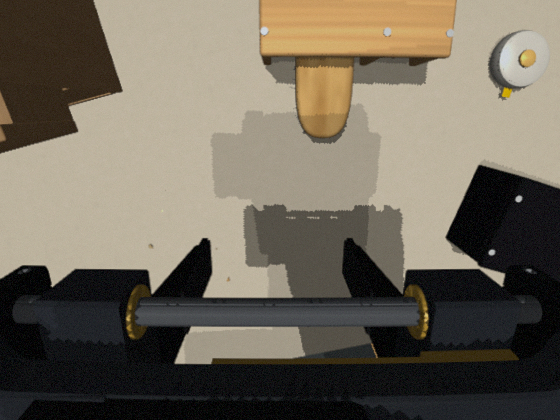

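View pics/z9.png

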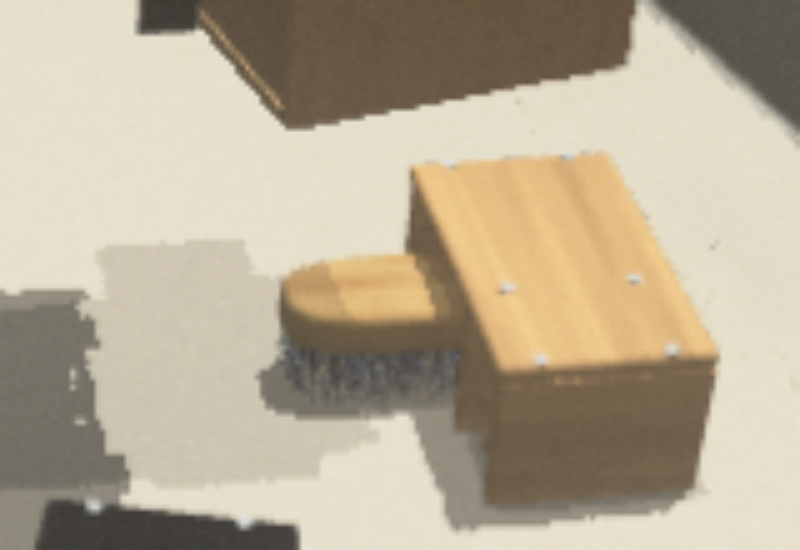

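Run:
```python
from fit import *
q=[528.5,-408.5,-.751];c,s=np.cos(q[2]),np.sin(q[2])
def R(P): d=P[:,:2]-q[:2]; return np.c_[c*d[:,0]+s*d[:,1],-s*d[:,0]+c*d[:,1]].round(1).tolist()
p=dict(np.load('pics/wrist9.npz'))
print(R(px2w(p,[[322,137],[296,95],[353,95],[297,66],[354,66]],36)), R(px2w(p,[[262,56],[452,57]],72)))
p=dict(np.load('pics/scene9.npz')); print(R(px2w(p,[[280+283/5,150+292/5]],40)))
```

```text
[[-65.6, -1.8], [-27.6, 23.6], [-27.3, -28.9], [-2.6, 23.1], [-2.3, -28.3]] [[0.2, 53.0], [1.3, -98.9]]
[[-61.7, 6.4]]
```

Run:
```python
from cell import env
print(env.job_done(), env.state()['t'])
```

```text
the job is handed in; nothing more can be done
the job is handed in; nothing more can be done
```

The brush is in the wide bay of the wooden rack, bristles down and straight, with its leading end at the back board. I let go, backed the arm clear and handed the job in at about 13 s.

- **Grip and carry:** I gripped the brush 45 mm behind its middle, lifted it about 15 mm and turned it to match the rack. I then slid it in 1 mm above the worktop or less.
- **Home at the back board:** contact came at about 11 N with the tool 36.6 mm in front of the roof edge; the expected figure was 37 mm. I eased the push off before opening the jaws.
- **Straightness:** in the last wrist picture the brush's sides run parallel to the bay to within about 1 mm over 25 mm. It sits about 2–3 mm right of the bay's middle.
- **Small disagreements:** the rear end measured 62–66 mm out, where 69 mm was expected. The network put the middle at about 5 mm rather than 8 mm. I put these down to measurement error and to the wooden back measuring about 150 mm rather than 154 mm.
- **Left alone:** nothing went near the tape measure or the narrow bay. I never got a clear view of the peg, so I didn't check it separately.

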